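# Ease open the touch-latch flap with the blue spot

## Task

Two little white-ash boxes on the shelf have touch-latch flaps in their tops. Press down on the flap with the blue spot until it clicks, then keep your fingertips on it and let it rise slowly under them until it stands fully open, so that it never flies up on its own. Then take your hand away; leave the flap with the orange spot shut and the blue batter dispenser where it stands.

Things in the scene. Friction and masses are not known exactly. Their poses are not given: they have to be found in the camera images.
- blue_mark (a point): Centre of the blue spot (30 mm) on the upper face of the pale flap to open, 158 (x) x 120 (y) x 10 mm, flush in the top of a fixed box 190 x 140, 110 mm high. Shut, its axes are: x level, towards the hinge (away from the robot), y level along the hinge, z up; it turns with the flap. Hinge line 105 mm from it along +x at upper-face height; free edge 54 mm along -x, sides 60 mm either way.
- blue_flap (a joint): Blue-spot flap's angle, rad: 0 shut (latched), negative pressed in, positive as the free edge rises. At the spot 3-5 N presses it; it unlatches near -0.04 (4-5 mm in), hard stop at -0.07 (7 mm). Then a spring lifts it with 1-4 N after the fingers to its stop, 0.70, fully open, where it stays: 88 mm higher, straight over the spot's shut place; free edge 102 mm. Let go, it flies up.
- orange_flap (a joint): Angle of the other flap, rad, 0 shut: same make and behaviour, but with an orange spot, in a second box of the same kind 220 to 500 mm to the left or right of the first. It stays shut.
- dispenser: Blue plastic batter dispenser, empty and closed, loose, standing upright beyond the boxes: 88 mm across (handle reaches 74 mm from its axis), 149 mm high, white lid. Origin at the centre of its underside, z up. Not to be disturbed.

How it is judged:
By the outcome, as a careful person would: the job done as asked, in the order asked, and still so for the second after the job is handed in, with the robot touching nothing.
It also fails if it takes over 32 s, if anything falls off the work surface, if the arm or the gripper's body presses on something with over 40 N, if the wrist force passes 120 N, or if a joint passes its speed limit or range.

## Robot

A 6-joint arm with a two-finger parallel gripper is mounted at the origin on the work surface. World frame = base frame: x ahead of the robot, y to its left, z up, the work surface at z = 0. Lengths are in m, angles in degrees, forces in N, time in s.
With the tool pointing down it reaches from about 0.3 to 0.75 m from the base axis. Payload 8.5 kg.
Tool frame: the origin (TCP) lies on the centre line of the jaws, within the pads' length; the fingertips stand 17 mm ahead of it and the grasp point (between the pads) lies 2 mm behind it (env.tcp_to_tips is the distance from the TCP to the fingertips, in m); z points along the fingers, y is the line along which they close (so a half turn about z gives the same grasp; the last joint's range is limited). The gripper opens to 85 mm and grips with 20 to 120 N. Pads are 22 mm wide; open, the fingers measure 114 mm over their backs; the gripper's body (76 mm by 85 mm) begins 54 mm behind the grasp point. The pads swing forward as they close: fully open they stand 13 mm farther back than shut.
Start: joints at [62.034, 21.807, 74.336, -0, 83.858, -12.336], TCP at [0.148, 0.53, 0.224] pointing down, gripper open.
Joint ranges: [-178.18, 178.18], [-50.72, 133.34], [12.68, 142.11], [-81.47, 261.47], [9.98, 163.14], [-165.26, 165.26]. Speed limits (degrees/s): [136.94, 136.94, 180, 180, 180, 180].

## Interface

Orientations are given as a 3x3 rotation matrix whose columns are the frame's x, y, z axes.
In Python, from rig import env gives the robot as it stands. The module is installed in compiled form; this text tells all that it offers.
- The arm moves only by the shell command python3 -m pendant 'ROWS' [FORCE]. ROWS is JSON, a list of rows, each a list of 7 numbers: the opening, from 0 (shut) to 1 (fully open), then the shift along the tool's x, y, z in m, then the turn, a rotation vector about the tool's x, y, z in rad. A call has 1 to 5 rows; each row is the pose to reach, as a shift and turn from the pose commanded when the call began, along the tool's axes at that moment; what a row does not reach only later rows make up. A row lasts 1/8 s, in which the tool goes at most 62.5 mm and 10.7 degrees, less where a joint would pass 70% of its speed; a pose out of reach is approached as far as the arm can. A call with a gripper value outside its range is refused whole. The fingers move at their own pace and stop on an object; FORCE is the grip in N (left out, the last holds). Time passes only in rows, so rows that repeat a pose let the fingers close. It gives the time, the measured TCP pose, the force, the opening and the grip force at its end, in the units of the state.
- env.observe(): the state, without advancing time (a new reading comes with each control period).
- env.get_image(name): name is "side" or "top"; returns a dict with "image" (480x640x3 uint8, blue, green, red), "fx", "fy", "cx", "cy" (pixels), "k1" (the pictures are not rectified: a ray, as slopes to the right and down, at radius r is drawn at 1 + k1 r^2 times it, then the intrinsics apply), "pose" (4x4, takes a point from camera to world coordinates). Camera axes: x right, y up, looking along -z (the intrinsics and any distortion apply to the point x, -y, -z); pixel columns grow to the right and rows downward; lengths in m; the calibration is good to about 2 mm. A picture is of the moment at which its call begins. There is no depth.
- env.close_job(): hands the job in; it is judged then, once.
Trained networks look in the newest picture that a camera, given by its name, has taken for a name from the list of things; names that differ only in an ending like _2 or _b are one class to them, and where a whole thing is asked for, a point or a joint stands for the part that bears it (a point fixed in the world has none). Each returns a list of dicts, best first, with "conf" (0 to 1); they miss things now and then, are a little off and sometimes report something else, mostly with a low value. They report only what shows in the picture. A call takes as long as a camera call.
- env.find_in(camera, thing): "bbox" ([centre column, centre row, width, height] in pixels, round what is visible of it).
- env.trace(camera, thing): "mask" (480x640 bool, what is visible of it) and "bbox" ([centre column, centre row, width, height] in pixels, round what is visible of it).
- env.tip_of(camera, thing): "centre" ([column, row] in pixels: a listed point, or the origin of a listed thing).
The state is a dict: "time_s": time; "q": joint angles; "qvel": joint speeds; "joint_efforts": joint torques, N m; "position": TCP position; "tool_rot": TCP orientation; "ft_force": force on the tool from outside, world axes, zero at the start; "wrist_torque": the same for the moment, N m; "grip_width": finger opening in m; "gripper_force": force on a finger pad.
Only numpy, scipy, OpenCV 4.12 (cv2) and the standard library are available. Lean on these libraries where they do the work, as an engineer would, in place of code of your own. Each camera call takes 0.05 s, during which the arm holds its last target. There are 200 camera calls.

## Working session

There is one attempt and no reset: what is moved stays moved. The work goes in short steps, Python scripts to look and compute and a shell command to move; the robot and the scene stay as the last step left them, time stands still between calls to the robot, and variables do not carry over. Pictures are saved under pics/ and viewed, at most 10 in all, crops included, and the job is handed in when it is done.

```bash
mkdir -p pics; cat > h.py <<'E'
import numpy as np, cv2
from rig import env
def ray(im,px):
    K=np.array([[im["fx"],0,im["cx"]],[0,im["fy"],im["cy"]],[0,0,1]])
    d=((px[0]-im["cx"])/im["fx"],(px[1]-im["cy"])/im["fy"])
    rd=np.hypot(*d); r=rd
    for _ in range(30): r=rd/(1+im["k1"]*r*r)
    s=r/rd if rd else 1
    P=np.array(im["pose"]); return P[:3,3],P[:3,:3]@np.array([d[0]*s,-d[1]*s,-1])
def onz(im,px,z):
    o,d=ray(im,px); return o+d*(z-o[2])/d[2]
def tri(a,pa,b,pb):
    o1,d1=ray(a,pa);o2,d2=ray(b,pb)
    s=np.linalg.lstsq(np.c_[d1,-d2],o2-o1,rcond=None)[0]
    p,q=o1+s[0]*d1,o2+s[1]*d2
    return (p+q)/2,np.linalg.norm(p-q)
E
python3 - <<'E'
from h import *
I={c:env.get_image(c) for c in("side","top")}
for c in I:
    cv2.imwrite(f"pics/{c}0.png",I[c]["image"])
    print(c,np.round(I[c]["pose"],3).tolist())
    for t in("blue_mark","orange_flap","dispenser"):
        r=env.tip_of(c,t) if t!="orange_flap" else env.find_in(c,t)
        for k in r[:2]: print(t,{a:np.round(b,2) for a,b in k.items()}, onz(I[c],(k.get("centre",k.get("bbox"))[:2]),.11).round(3))
s=env.observe();print(s["time_s"],s["position"],np.round(s["tool_rot"],3).tolist(),s["ft_force"],s["grip_width"],env.tcp_to_tips)
E
```

```text
side [[0.945, 0.225, -0.239, 0.475], [-0.328, 0.611, -0.721, -0.605], [-0.016, 0.759, 0.65, 0.599], [0.0, 0.0, 0.0, 1.0]]
blue_mark {'centre': array([245.9, 155. ]), 'conf': np.float64(0.55)} [0.591 0.232 0.11 ]
orange_flap {'bbox': array([292.5, 280.6, 135.3,  95.5]), 'conf': np.float64(0.94)} [ 0.582 -0.126  0.11 ]
dispenser {'centre': array([377.2, 223.3]), 'conf': np.float64(0.89)} [ 0.743 -0.05   0.11 ]
top [[0.028, 0.985, -0.169, 0.494], [-0.999, 0.032, 0.023, 0.012], [0.028, 0.168, 0.985, 0.936], [0.0, 0.0, 0.0, 1.0]]
blue_mark {'centre': array([172.7, 261.1]), 'conf': np.float64(0.74)} [0.588 0.223 0.11 ]
dispenser {'centre': array([272.3, 153.6]), 'conf': np.float64(0.64)} [0.772 0.073 0.11 ]
0.4 [0.14817884 0.52960783 0.22361865] [[-0.963, 0.269, -0.0], [0.269, 0.963, -0.0], [0.0, -0.0, -1.0]] [ 0.21072179  0.4530764  -0.18346214] 0.08526898866930323 0.017
```

```bash
python3 - <<'E'
import cv2
a=cv2.imread("pics/side0.png");b=cv2.imread("pics/top0.png")
cv2.imwrite("pics/both0.png",cv2.resize(cv2.vconcat([a,b]),(400*1,600)) if 0 else cv2.resize(cv2.hconcat([a,b]),(800,300)))
E
```

```text
(no output)
```

View pics/side0.png

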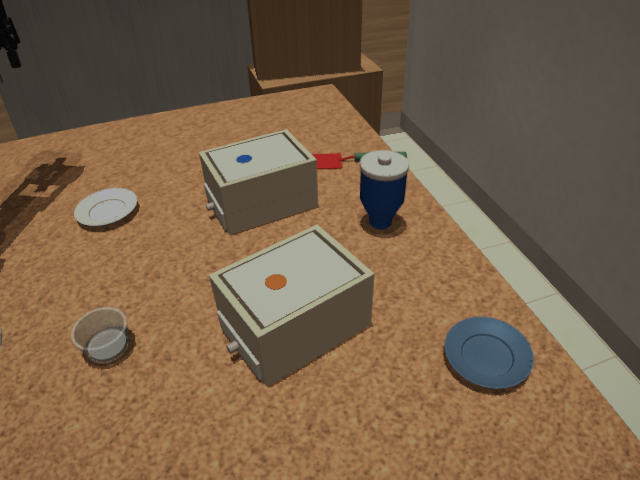

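View pics/top0.png

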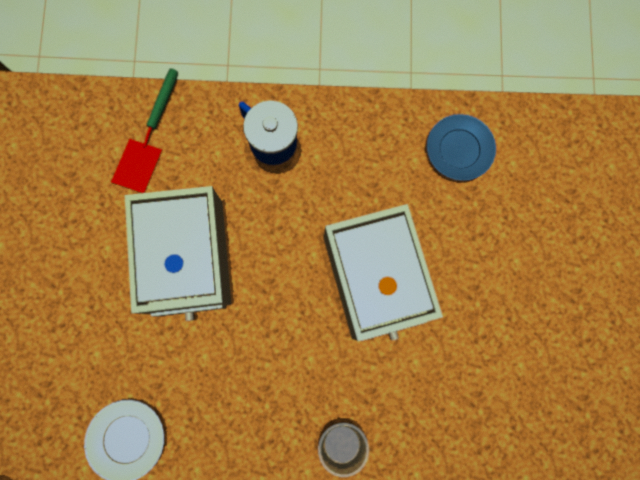

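The blue-spot box is at the left: its spot is at about (244,159) in the side view and (174,263) in the top view. The orange spot is at (276,282) and (388,286), and the dispenser stands beyond and between the two boxes. Next I'll measure the spot and the flap's yaw.

```bash
python3 - <<'E'
from h import *
I={c:env.get_image(c) for c in("side","top")}
def blob(c,near):
    h=cv2.cvtColor(I[c]["image"],cv2.COLOR_BGR2HSV)
    m=cv2.inRange(h,(95,120,60),(130,255,255))
    n,l,s,cc=cv2.connectedComponentsWithStats(m)
    i=min((i for i in range(1,n) if s[i,4]>30),key=lambda i:np.hypot(*(cc[i]-near)))
    print(c,cc[i],s[i]); return cc[i]
a,b=blob("side",(244,159)),blob("top",(174,263))
p,e=tri(I["side"],a,I["top"],b);print("spot",p,e,onz(I["top"],b,.11),onz(I["side"],a,.11))
for c in I:
    r=env.trace(c,"blue_mark") or env.trace(c,"blue_flap")
    if r:
        cn=max(cv2.findContours(r[0]["mask"].astype(np.uint8),0,1)[0],key=cv2.contourArea)
        q=cv2.approxPolyDP(cn,8,True)[:,0]
        W=np.array([onz(I[c],x,.11)[:2] for x in cn[:,0].astype(float)])
        print(c,r[0]["conf"],q.tolist(),cv2.minAreaRect((W*1000).astype(np.float32)))
E
```

```text
side [243.71084337 158.3253012 ] [237 155  15   8  83]
top [173.42578125 263.140625  ] [165 255  18  18 256]
spot [0.58480245 0.22146075 0.11004538] 0.000635201469288913 [0.58512598 0.22145472 0.11      ] [0.58449087 0.22151389 0.11      ]
side 0.78 [[304, 159], [282, 134], [209, 153], [225, 182]] ((607.5077514648438, 222.12606811523438), (159.40350341796875, 124.61717987060547), 7.61691951751709)
top 0.67 [[206, 197], [132, 205], [139, 302], [214, 292]] ((609.1245727539062, 224.32534790039062), (159.18653869628906, 121.3097915649414), 8.323862075805664)
```

```bash
python3 -m pendant '[[0,-0.03,-0.01,0,0,0,-0.04],[0,-0.08,-0.03,0,0,0,-0.08],[0,-0.13,-0.047,0,0,0,-0.12],[0,-0.19,-0.067,0,0,0,-0.16],[0,-0.245,-0.087,0,0,0,-0.20]]' 20; python3 - <<'E'
from h import *
s=env.observe();R=np.array(s["tool_rot"]);g=np.array([.5848,.2215,.17])
a=np.radians(8);x=-np.array([np.cos(a),np.sin(a),0]);
print("shift",R.T@(g-s["position"]),"turn",np.arctan2(R[1,0],R[0,0])-np.arctan2(x[1],x[0]),s["time_s"])
E
```

```text
time_s: 1.23
position: [0.3622, 0.3786, 0.2239]
tool_rot: [[-0.997, 0.071, 0.0], [0.071, 0.997, 0.0], [-0.0, 0.0, -1.0]]
ft_force: [-0.5, 1.3, -0.1]
grip_width: 0.0001
gripper_force: 0.0
shift [-0.2332329  -0.14083101  0.05390362] turn 6.072150678628559 1.225
```

```bash
python3 -m pendant '[[0,-0.05,-0.03,0.005,0,0,-0.05],[0,-0.095,-0.057,0.015,0,0,-0.10],[0,-0.145,-0.087,0.03,0,0,-0.14],[0,-0.19,-0.115,0.045,0,0,-0.18],[0,-0.233,-0.141,0.054,0,0,-0.211]]' && python3 -m pendant '[[0,0,0,0,0,0,0],[0,0,0,0,0,0,0]]'; python3 - <<'E'
from h import *
s=env.observe();R=np.array(s["tool_rot"]);g=np.array([.5848,.2215,.127])
print("shift",R.T@(g-s["position"]),s["ft_force"])
a=env.get_image("side")["image"];b=env.get_image("top")["image"]
cv2.imwrite("pics/c1.png",cv2.resize(cv2.hconcat([a[60:260,140:340],b[160:360,80:280]]),(800,400)))
E
```

```text
time_s: 1.85
position: [0.584, 0.2209, 0.1689]
tool_rot: [[-0.99, -0.138, -0.001], [-0.138, 0.99, -0.0], [0.001, 0.0, -1.0]]
ft_force: [-0.1, 0.9, -0.2]
grip_width: 0.0003
gripper_force: 0.0
time_s: 2.1
position: [0.5825, 0.2225, 0.1697]
tool_rot: [[-0.99, -0.138, -0.0], [-0.138, 0.99, 0.0], [0.0, 0.0, -1.0]]
ft_force: [-0.5, 0.4, 0.4]
grip_width: 0.0001
gripper_force: 0.0
shift [-0.00216977 -0.00131494  0.04270665] [-0.45988923  0.43271247  0.38805003]
```

View pics/c1.png

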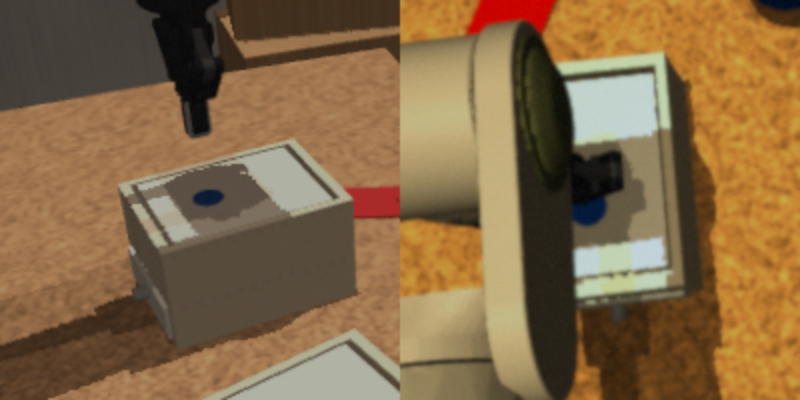

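The closed fingertips are above the blue spot, which shows at about (208,197) in the left half of the crop. I'll descend until I feel contact.

```bash
python3 -m pendant '[[0,-0.001,-0.001,0.012,0,0,0],[0,-0.002,-0.001,0.024,0,0,0],[0,-0.002,-0.001,0.034,0,0,0],[0,-0.002,-0.001,0.037,0,0,0],[0,-0.002,-0.001,0.038,0,0,0]]'; python3 -m pendant '[[0,0,0,0.0015,0,0,0],[0,0,0,0.003,0,0,0],[0,0,0,0.004,0,0,0],[0,0,0,0.004,0,0,0]]'
```

```text
time_s: 2.82
position: [0.585, 0.2216, 0.1316]
tool_rot: [[-0.99, -0.138, -0.0], [-0.138, 0.99, 0.0], [0.0, 0.0, -1.0]]
ft_force: [-0.5, 0.1, -0.5]
grip_width: 0.0001
gripper_force: 0.0
time_s: 3.32
position: [0.5849, 0.2215, 0.1277]
tool_rot: [[-0.99, -0.138, -0.0], [-0.138, 0.99, -0.0], [0.0, -0.0, -1.0]]
ft_force: [-0.1, -0.1, -0.5]
grip_width: 0.0
gripper_force: 0.0
```

```bash
python3 -m pendant '[[0,0,0,0.001,0,0,0],[0,0,0,0.002,0,0,0],[0,0,0,0.002,0,0,0]]'; python3 -m pendant '[[0,0,0,0.001,0,0,0],[0,0,0,0.002,0,0,0],[0,0,0,0.002,0,0,0]]'
```

```text
time_s: 3.7
position: [0.5849, 0.2216, 0.1256]
tool_rot: [[-0.99, -0.138, -0.0], [-0.138, 0.99, -0.0], [0.0, 0.0, -1.0]]
ft_force: [0.1, 0.5, 0.2]
grip_width: 0.0002
gripper_force: 0.0
time_s: 4.08
position: [0.5849, 0.2215, 0.1236]
tool_rot: [[-0.99, -0.138, -0.0], [-0.138, 0.99, -0.0], [0.0, -0.0, -1.0]]
ft_force: [0.6, 0.2, -0.3]
grip_width: 0.0003
gripper_force: 0.0
```

```bash
for i in 1; do python3 -m pendant '[[0,0,0,0.001,0,0,0],[0,0,0,0.001,0,0,0]]'; done | grep -E 'posi|force'; python3 -m pendant '[[0,0,0,0.001,0,0,0],[0,0,0,0.001,0,0,0]]'| grep -E 'posi|ft_f'
```

```text
position: [0.5849, 0.2215, 0.1227]
ft_force: [0.4, 0.3, 1.1]
gripper_force: 0.0
position: [0.5849, 0.2215, 0.1216]
ft_force: [-0.1, -0.4, -0.2]
```

```bash
python3 -m pendant '[[0,0,0,0.001,0,0,0],[0,0,0,0.001,0,0,0]]'| grep -E 'posi|ft_f';python3 -m pendant '[[0,0,0,0.001,0,0,0],[0,0,0,0.001,0,0,0]]'| grep -E 'posi|ft_f'; python3 - <<'E'
from h import *
a=env.get_image("side");print(env.observe()["ft_force"])
cv2.imwrite("pics/c2.png",cv2.resize(a["image"][80:240,160:340],(720,600),interpolation=cv2.INTER_CUBIC))
E
```

```text
position: [0.5849, 0.2215, 0.1206]
ft_force: [-0.4, 0.3, 0.1]
position: [0.5849, 0.2215, 0.1196]
ft_force: [-0.4, 0.2, -0.1]
[ 0.1548618   0.34508268 -0.34179546]
```

View pics/c2.png

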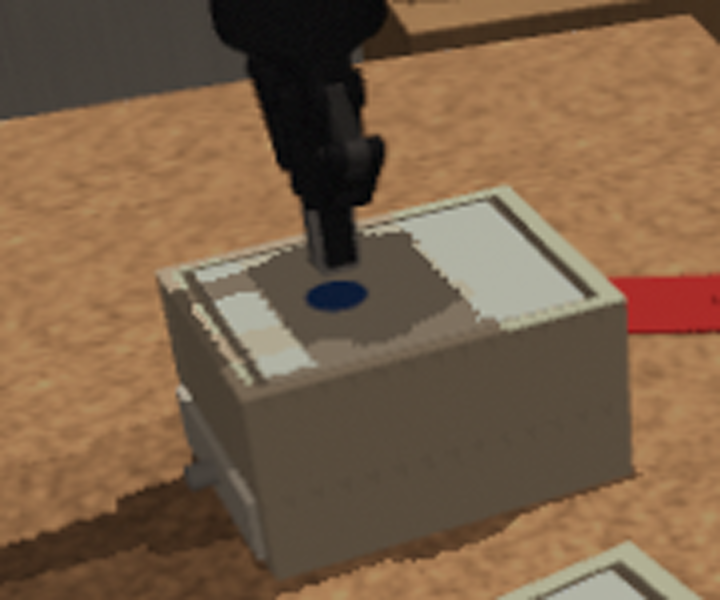

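The side crop shows the tips at about (330,268), still a few mm above the flap, with the spot at (337,295). I'll keep descending.

```bash
g(){ grep -E 'posi|ft_f'; }; python3 -m pendant '[[0,0,0,0.001,0,0,0],[0,0,0,0.002,0,0,0],[0,0,0,0.002,0,0,0]]'|g; python3 -m pendant '[[0,0,0,0.001,0,0,0],[0,0,0,0.002,0,0,0],[0,0,0,0.002,0,0,0]]'|g
```

```text
position: [0.5849, 0.2215, 0.1176]
ft_force: [-0.9, 0.3, -0.1]
position: [0.5849, 0.2216, 0.1156]
ft_force: [-1.0, 0.3, -0.2]
```

```bash
g(){ grep -E 'posi|ft_f'; }; python3 -m pendant '[[0,0,0,0.001,0,0,0],[0,0,0,0.001,0,0,0]]'|g; python3 -m pendant '[[0,0,0,0.001,0,0,0],[0,0,0,0.001,0,0,0]]'|g;  python3 - <<'E'
from h import *
a=env.get_image("side");print(env.observe()["ft_force"],env.observe()["time_s"])
cv2.imwrite("pics/c3.png",cv2.resize(a["image"][80:240,160:340],(720,600),interpolation=cv2.INTER_CUBIC))
E
```

```text
position: [0.5849, 0.2216, 0.1146]
ft_force: [-0.5, -0.5, 0.3]
position: [0.5849, 0.2215, 0.1136]
ft_force: [0.4, -0.3, -0.4]
[ 0.06531094 -0.30793727 -0.25352642] 6.425
```

View pics/c3.png

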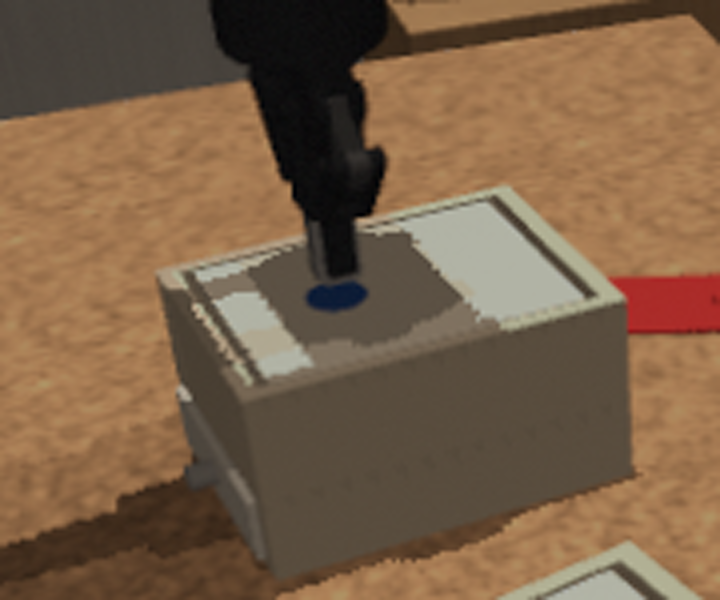

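Tips are at about (333,280) and the spot at (337,295), so there is still a gap.

```bash
g(){ grep -E 'posi|ft_f'; }; python3 -m pendant '[[0,0,0,0.001,0,0,0],[0,0,0,0.002,0,0,0]]'|g; python3 -m pendant '[[0,0,0,0.001,0,0,0],[0,0,0,0.002,0,0,0]]'|g
```

```text
position: [0.5849, 0.2216, 0.1117]
ft_force: [0.3, 0.5, 0.5]
position: [0.5849, 0.2215, 0.1096]
ft_force: [0.5, -0.9, -0.2]
```

```bash
g(){ grep -E 'posi|ft_f'; }; python3 -m pendant '[[0,0,0,0.001,0,0,0],[0,0,0,0.001,0,0,0]]'|g; python3 -m pendant '[[0,0,0,0.001,0,0,0],[0,0,0,0.001,0,0,0]]'|g
```

```text
position: [0.5849, 0.2216, 0.1086]
ft_force: [0.8, -0.1, -0.8]
position: [0.5849, 0.2216, 0.1077]
ft_force: [-0.2, 0.2, -0.3]
```

```bash
python3 - <<'E'
from h import *
a=env.get_image("side");s=env.observe();print(s["time_s"],s["ft_force"])
P=np.linalg.inv(a["pose"])
def proj(p):
    c=P@np.r_[p,1];u=np.array([c[0],-c[1]])/-c[2];k=1+a["k1"]*(u@u)
    return (u*k*[a["fx"],a["fy"]]+[a["cx"],a["cy"]]).round(1)
x,y,z=s["position"]
for d in(-.02,0,.017):print("tip z-",d,proj((x,y,z-d)),proj((x,y-.01,z-d)))
print("spot",proj((.5848,.2215,.11)))
cv2.imwrite("pics/c4.png",cv2.resize(a["image"][100:200,180:300],(720,600),interpolation=cv2.INTER_CUBIC))
E
```

```text
7.475 [ 1.33418911 -0.32944787 -0.30133841]
tip z- -0.02 [242.8 150.2] [243.9 152.7]
tip z- 0 [244.1 159.3] [245.1 161.9]
tip z- 0.017 [245.1 166.9] [246.2 169.5]
spot [243.9 158.3]
```

View pics/c4.png

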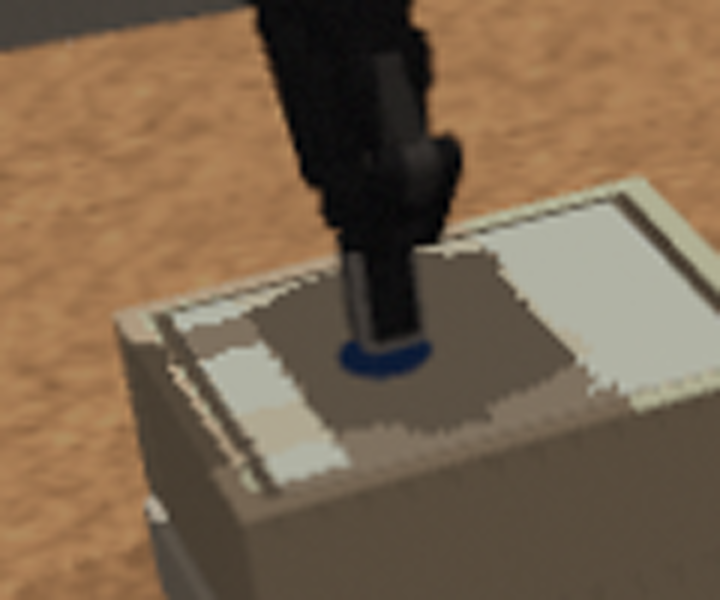

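The crop shows the fingertip bottom at (395,345), partly covering the spot at (385,358), so it is nearly touching. I'll go on in fine steps.

```bash
g(){ grep -E 'posi|ft_f'; }; python3 -m pendant '[[0,0,0,0.001,0,0,0],[0,0,0,0.002,0,0,0]]'|g; python3 -m pendant '[[0,0,0,0.001,0,0,0],[0,0,0,0.002,0,0,0]]'|g
```

```text
position: [0.5849, 0.2216, 0.1057]
ft_force: [0.6, -0.2, -1.1]
position: [0.5849, 0.2215, 0.1036]
ft_force: [-0.6, 0.4, -0.0]
```

```bash
g(){ grep -E 'posi|ft_f'; }; python3 -m pendant '[[0,0,0,0.001,0,0,0],[0,0,0,0.001,0,0,0]]'|g; python3 -m pendant '[[0,0,0,0.001,0,0,0],[0,0,0,0.001,0,0,0]]'|g
```

```text
position: [0.585, 0.2216, 0.1027]
ft_force: [0.4, -0.4, -0.5]
position: [0.585, 0.2216, 0.102]
ft_force: [-1.7, -1.4, 3.8]
```

Contact is at TCP z of about 0.1025. Now I'll press.

```bash
g(){ grep -E 'posi|ft_f'; }; python3 -m pendant '[[0,0,0,0.001,0,0,0],[0,0,0,0.002,0,0,0],[0,0,0,0.003,0,0,0],[0,0,0,0.003,0,0,0]]'|g; python3 -m pendant '[[0,0,0,0.0005,0,0,0],[0,0,0,0.001,0,0,0]]'|g;python3 -m pendant '[[0,0,0,0.0005,0,0,0],[0,0,0,0.001,0,0,0]]'|g
```

```text
position: [0.5851, 0.2216, 0.0989]
ft_force: [-1.2, -0.3, 4.1]
position: [0.5851, 0.2216, 0.098]
ft_force: [-2.2, -0.5, 4.7]
position: [0.5851, 0.2216, 0.097]
ft_force: [-1.1, 0.3, 5.0]
```

```bash
g(){ grep -E 'posi|ft_f'; }; python3 -m pendant '[[0,0,0,0.0005,0,0,0],[0,0,0,0.001,0,0,0],[0,0,0,0.001,0,0,0]]'|g; python3 -m pendant '[[0,0,0,-0.001,0,0,0],[0,0,0,-0.002,0,0,0],[0,0,0,-0.003,0,0,0],[0,0,0,-0.004,0,0,0],[0,0,0,-0.005,0,0,0]]'|g
```

```text
position: [0.5852, 0.2216, 0.096]
ft_force: [-0.1, -0.5, 4.7]
position: [0.585, 0.2215, 0.1008]
ft_force: [0.3, 0.2, 3.2]
```

```bash
python3 -m pendant '[[0,0,0,-0.001,0,0,0],[0,0,0,-0.002,0,0,0],[0,0,0,-0.003,0,0,0],[0,0,0,-0.004,0,0,0],[0,0,0,-0.005,0,0,0]]'|grep -E 'time|posi|ft_f'
```

```text
time_s: 11.1
position: [0.585, 0.2216, 0.1057]
ft_force: [0.9, 0.7, 3.1]
```

It has unlatched and is following the fingers. I'll raise it slowly along the flap's arc (tool -x is towards the hinge).

```bash
python3 -m pendant '[[0,0,0,-0.00125,0,0,0],[0,0,0,-0.0025,0,0,0],[0,-0.0002,0,-0.00375,0,0,0],[0,-0.0003,0,-0.005,0,0,0],[0,-0.0004,0,-0.00625,0,0,0]]'|grep -E 'posi|ft_f'; python3 -m pendant '[[0,-0.0001,0,-0.00125,0,0,0],[0,-0.0002,0,-0.0025,0,0,0],[0,-0.0004,0,-0.00375,0,0,0],[0,-0.0005,0,-0.005,0,0,0],[0,-0.0006,0,-0.00625,0,0,0]]'|grep -E 'posi|ft_f'
```

```text
position: [0.5853, 0.2216, 0.1121]
ft_force: [2.5, 0.5, 2.2]
position: [0.586, 0.2217, 0.1183]
ft_force: [1.8, 0.7, 1.4]
```

```bash
python3 -m pendant '[[0,-0.0002,0,-0.00125,0,0,0],[0,-0.0004,0,-0.0025,0,0,0],[0,-0.0006,0,-0.00375,0,0,0],[0,-0.0008,0,-0.005,0,0,0],[0,-0.0011,0,-0.00625,0,0,0]]'|grep -E 'posi|ft_f'; python3 -m pendant '[[0,-0.0003,0,-0.00125,0,0,0],[0,-0.0005,0,-0.0025,0,0,0],[0,-0.0008,0,-0.00375,0,0,0],[0,-0.0011,0,-0.005,0,0,0],[0,-0.0014,0,-0.00625,0,0,0]]'|grep -E 'posi|ft_f'
```

```text
position: [0.587, 0.2218, 0.1246]
ft_force: [1.8, 0.2, 1.8]
position: [0.5884, 0.2221, 0.1308]
ft_force: [1.5, -0.0, 2.4]
```

Contact is holding at about 2 N, so I'll continue.

```bash
python3 -m pendant '[[0,-0.0003,0,-0.00125,0,0,0],[0,-0.0006,0,-0.0025,0,0,0],[0,-0.001,0,-0.00375,0,0,0],[0,-0.0014,0,-0.005,0,0,0],[0,-0.0018,0,-0.00625,0,0,0]]'|grep -E 'posi|ft_f'; python3 -m pendant '[[0,-0.0004,0,-0.00125,0,0,0],[0,-0.0008,0,-0.0025,0,0,0],[0,-0.0012,0,-0.00375,0,0,0],[0,-0.0016,0,-0.005,0,0,0],[0,-0.0021,0,-0.00625,0,0,0]]'|grep -E 'posi|ft_f'
```

```text
position: [0.5901, 0.2223, 0.137]
ft_force: [1.4, 0.2, 1.9]
position: [0.5923, 0.2226, 0.1433]
ft_force: [1.6, 0.9, 1.7]
```

```bash
python3 -m pendant '[[0,-0.0005,0,-0.00125,0,0,0],[0,-0.001,0,-0.0025,0,0,0],[0,-0.0015,0,-0.00375,0,0,0],[0,-0.002,0,-0.005,0,0,0],[0,-0.0025,0,-0.00625,0,0,0]]'|grep -E 'posi|ft_f'; python3 -m pendant '[[0,-0.0006,0,-0.00125,0,0,0],[0,-0.0012,0,-0.0025,0,0,0],[0,-0.0018,0,-0.00375,0,0,0],[0,-0.0024,0,-0.005,0,0,0],[0,-0.003,0,-0.00625,0,0,0]]'|grep -E 'time|posi|ft_f'
```

```text
position: [0.5948, 0.2229, 0.1495]
ft_force: [1.7, -0.2, 1.2]
time_s: 16.1
position: [0.5977, 0.2234, 0.1558]
ft_force: [2.0, 0.2, 0.7]
```

```bash
python3 -m pendant '[[0,-0.0007,0,-0.00125,0,0,0],[0,-0.0014,0,-0.0025,0,0,0],[0,-0.0021,0,-0.00375,0,0,0],[0,-0.0028,0,-0.005,0,0,0],[0,-0.0035,0,-0.00625,0,0,0]]'|grep -E 'posi|ft_f'; python3 -m pendant '[[0,-0.0008,0,-0.00125,0,0,0],[0,-0.0016,0,-0.0025,0,0,0],[0,-0.0024,0,-0.00375,0,0,0],[0,-0.0032,0,-0.005,0,0,0],[0,-0.004,0,-0.00625,0,0,0]]'|grep -E 'time|posi|ft_f'
```

```text
position: [0.6012, 0.2238, 0.162]
ft_force: [2.6, -0.1, 1.0]
time_s: 17.35
position: [0.6051, 0.2244, 0.1682]
ft_force: [1.1, -0.5, 0.8]
```

```bash
python3 -m pendant '[[0,-0.0008,0,-0.001,0,0,0],[0,-0.0015,0,-0.002,0,0,0],[0,-0.0022,0,-0.003,0,0,0],[0,-0.0029,0,-0.004,0,0,0],[0,-0.0036,0,-0.005,0,0,0]]'|grep -E 'posi|ft_f'; python3 -m pendant '[[0,-0.0007,0,-0.001,0,0,0],[0,-0.0014,0,-0.002,0,0,0],[0,-0.0021,0,-0.003,0,0,0],[0,-0.0021,0,-0.004,0,0,0],[0,-0.0021,0,-0.005,0,0,0]]'|grep -E 'time|posi|ft_f'
```

```text
position: [0.6087, 0.2249, 0.1733]
ft_force: [2.8, 0.3, 1.2]
time_s: 18.6
position: [0.6107, 0.2251, 0.1782]
ft_force: [-0.6, -0.3, -0.3]
```

```bash
python3 -m pendant '[[0,0,0,-0.001,0,0,0],[0,0,0,-0.002,0,0,0],[0,0,0,-0.003,0,0,0],[0,0,0,-0.004,0,0,0],[0,0,0,-0.005,0,0,0]]'|grep -E 'time|posi|ft_f';python3 - <<'E'
from h import *
a=env.get_image("side")
cv2.imwrite("pics/c5.png",cv2.resize(a["image"][40:240,140:380],(720,600),interpolation=cv2.INTER_CUBIC))
E
```

```text
time_s: 19.23
position: [0.6108, 0.2251, 0.1833]
ft_force: [0.5, 0.3, -0.7]
```

View pics/c5.png

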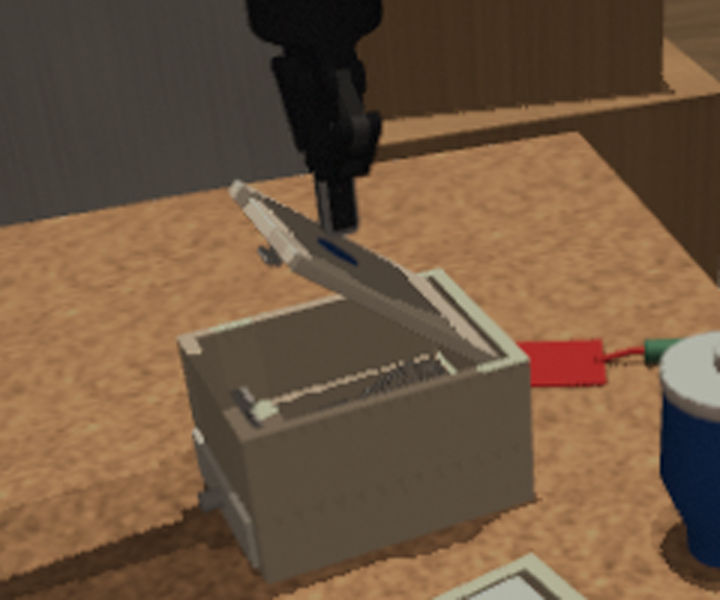

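The flap stands open, with its free edge at about (265,220) and the spot at (338,250). The tips are just clear of it, so I'll retreat upwards.

```bash
python3 -m pendant '[[0,0,0,-0.01,0,0,0],[0,0,0,-0.03,0,0,0],[0,0,0,-0.06,0,0,0],[0,0,0,-0.09,0,0,0],[0,0,0,-0.1,0,0,0]]'|grep -E 'posi|ft_f';python3 -m pendant '[[0,0,0,0,0,0,0],[0,0,0,0,0,0,0]]'|grep -E 'time|posi|ft_f';python3 - <<'E'
from h import *
a=env.get_image("side")
cv2.imwrite("pics/c6.png",a["image"])
E
```

```text
position: [0.6111, 0.2253, 0.2857]
ft_force: [0.3, -0.2, -0.2]
time_s: 20.15
position: [0.6105, 0.2251, 0.2818]
ft_force: [0.2, -0.5, -0.0]
```

View pics/c6.png

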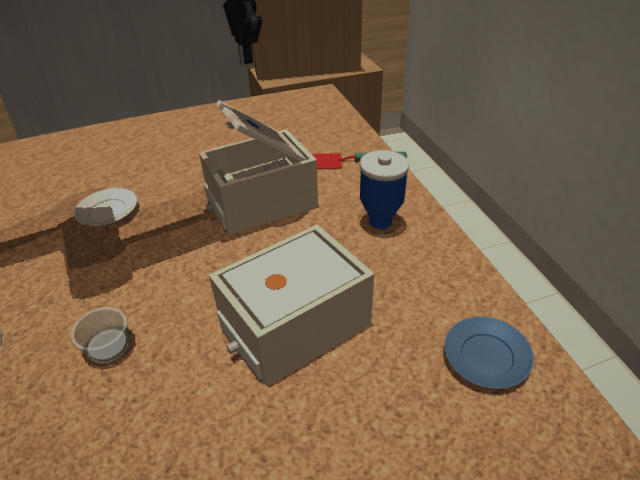

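The blue flap stays open with its edge at about (230,112). The orange flap at (276,282) is shut, the dispenser at (383,190) hasn't moved, and the hand is clear.

```bash
python3 -c "
from rig import env
print(env.close_job())"
```

```text
the job is handed in; nothing more can be done
None
```

I pressed the blue-spot flap until it unlatched, let it rise slowly under the fingertips until it stood fully open, then took the hand away and handed the job in at about 20 s; the orange flap is still shut and the dispenser has not moved.

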